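Make up two pastry kits and scrap the squashed cutter

TASK

Make up the two kits from the pieces on the green board: stand the round cutter and the wooden tamper upright, side by side, in the round pan, and stand the square cutter and the sugar shaker upright, side by side, on the rectangular tray. The squashed cutter is scrap: put it in through the sprung flap of the steel scrap box, so that it drops inside and the flap swings shut again.

Things in the scene. Friction and masses are not known exactly. Their poses are not given: they have to be found in the camera images.
- round_cutter_mid (a point): Round pastry cutter: plain steel ring, open at both ends, 52 mm outside diameter, wall 3 mm, 48 mm tall, standing on end on the green cutting board (board top 12 mm above the bench). The point is at the ring's centre, half-way up (24 mm above its foot); z up.
- square_cutter_mid (a point): Square pastry cutter: steel frame 48 x 48 mm outside, open at both ends, wall 3 mm, 48 mm tall, standing on the green board. The point is at its centre, half-way up (24 mm above its foot); x and y are square to its sides, z up.
- tamper_mid (a point): Wooden tart tamper, 80 mm tall, standing head down on the green board: round head 40 mm in diameter and 22 mm tall, tapering by 27 mm height to an upright round handle 24 mm in diameter that reaches to the top. The point is on its axis, half-way up (40 mm above its foot), in the handle; z up.
- shaker_mid (a point): Sugar shaker: closed aluminium can 44 mm in diameter, 72 mm tall, small dark holes in its top, standing on the green board. The point is on its axis, half-way up (36 mm above its foot); z up.
- squashed_mid (a point): Squashed cutter (the scrap): small steel ring crushed flat, from above a narrow pointed hexagon 20 mm across and 38 mm long, 34 mm tall, wall 3 mm, about 80 g, standing on the green board. The point is at its centre, half-way up (17 mm above its foot); x runs across its two flat sides (20 mm apart, each 20 mm long: grip here), y along its length, z up.
- pan: Round tart pan of dark steel, fixed to the bench: inside diameter 170 mm at the floor, floor 4 mm thick, rim 14 mm above the bench. Its origin is at the centre, on the bench; z up.
- tray: Small rectangular perforated aluminium tray, fixed to the bench: inside 114 mm (x) by 164 mm (y), floor 4 mm thick, rim 14 mm above the bench, wall 4 mm. Its origin is at the centre, on the bench; x along the short side, y along the long side, z up.
- slot (a point): Mouth of the empty steel scrap box, fixed to the bench: 118 mm (x) by 162 mm (y), 140 mm tall, floor 4 mm; its whole top (inside 110 x 154 mm) is closed by a sprung flap. The point is at the centre of the top, level with the rim; y runs along the hinge, x from the flap's free edge (-52 mm, dark strip) to the hinge (+55 mm, dark rod); z up. Fingers may enter.
- flap (a joint): Flap of the scrap box, 107 mm from hinge to free edge: 0 = shut (level, 2 mm below the rim), grows as the free edge is pushed down into the box, to 1.35 rad. A light spring shuts it: about 0.5 N at the free edge, nearly the same all the way. The flap is slippery. Push it open with the held part and fingers, at the middle, fingers closing across the hinge line (along the mouth's x), tips some 42 mm below the rim, then let go.
Mind the look-alikes: they are no part of the job. Leave any pink look-alike of the tray alone.

How it is judged:
At the end, for the whole second after the job is handed in: Round cutter and tamper stand upright (0.1 rad) on the pan's floor, square cutter and shaker on the tray's floor (heights within 4 mm, wholly inside the rims), not nested; the squashed cutter is in the scrap box, 75 mm or more below its rim; flap shut (under 0.06 rad); all at rest (z of round_cutter_mid in the frame of pan between 0.024 and 0.032 m and angle between each of round_cutter_mid, tamper_mid, square_cutter_mid, shaker_mid's own z axis and vertical below 0.1 rad and linear speed of each of round_cutter, tamper, square_cutter, shaker, squashed below 0.02 m/s and horizontal distance between round_cutter_mid and pan below 0.062 m and z of tamper_mid in the frame of pan between 0.04 and 0.048 m and horizontal distance between tamper_mid and pan below 0.068 m and z of square_cutter_mid in the frame of tray between 0.024 and 0.032 m and x of square_cutter_mid in the frame of tray between -0.036 and 0.036 m and y of square_cutter_mid in the frame of tray between -0.061 and 0.061 m and z of shaker_mid in the frame of tray between 0.036 and 0.044 m and x of shaker_mid in the frame of tray between -0.037 and 0.037 m and y of shaker_mid in the frame of tray between -0.062 and 0.062 m and horizontal distance between round_cutter_mid and tamper_mid above 0.04 m and z of squashed_mid in the frame of slot below -0.075 m and x of squashed_mid in the frame of slot between -0.05 and 0.05 m and y of squashed_mid in the frame of slot between -0.08 and 0.08 m and value of joint flap below 0.06 rad); the robot touches nothing.
It also fails if it takes over 125 s, if anything falls off the work surface, if the arm or the gripper's body presses on something with over 40 N, if the wrist force passes 120 N, or if a joint passes its speed limit or range.

ROBOT

A 7-joint arm with a two-finger parallel gripper is mounted at the origin on the work surface. World frame = base frame: x ahead of the robot, y to its left, z up, the work surface at z = 0. Lengths are in m, angles in rad, forces in N, time in s.
With the tool pointing down it reaches from about 0.425 to 0.95 m from the base axis. Payload 4.7 kg.
Tool frame: the origin (TCP) lies between the finger pads; the fingertips stand env.tips_ahead ahead of it and the grasp point (between the pads) lies 2 mm behind it (env.tips_ahead is the distance from the TCP to the fingertips, in m); y points along the fingers, x is the direction in which the jaws open and shut, and the axes are right-handed (so a half turn about y gives the same grasp; the last joint's range is limited). The gripper opens to 85 mm and grips with 20 to 120 N. Pads are 22 mm wide; open, the fingers measure 114 mm over their backs; the gripper's body (76 mm by 85 mm) begins 54 mm behind the grasp point. The pads swing forward as they close: fully open they stand 13 mm farther back than shut.
Start: joints at [1.271, 0.469, -0.049, 1.532, 0.024, 1.141, -0.082], TCP at [0.181, -0.65, 0.248] pointing down, gripper open.
Joint ranges: [-2.59, 2.59], [-0.33, 1.99], [-1.39, 1.29], [0.1, 2.45], [-1.04, 4.18], [0.21, 1.99], [-2.66, 2.66]. Speed limits (rad/s): [2.57, 2.57, 3.14, 3.14, 3.14, 3.14, 3.14].

INTERFACE

Orientations are given as a unit quaternion [x, y, z, w].
In Python, from rig import env gives the robot as it stands.
- The arm moves only by the tool jog_arm, never from a script. Its arguments are lists of equal length, an entry for each row: "rotation": the turn, a rotation vector about the tool's x, y, z scaled (see below), a list of three; "linear": the shift along the tool's x, y, z scaled (see below), a list of three; "hand": the closure, from -1 (fully open) to 1 (shut). A call has 1 to 20 rows; each row shifts and turns the pose as measured when the row begins, along the tool's axes as they then stand; what a row does not reach is not made up. The controller multiplies each number of a shift by 50 mm and each number of a turn by pi rad. A row lasts 1/8 s, in which the tool goes at most 62.5 mm and 10.7 degrees, less where a joint would pass 70% of its speed; a pose out of reach is approached as far as the arm can. A call with a number of a shift or a turn outside -1 to 1 is refused whole. A call with a gripper value outside its range is refused whole. The fingers move at their own pace and stop on an object; "grip_force" is the grip in N (left out, the last holds). Time passes only in rows, so rows that do not move let the fingers close. It gives the time, the measured TCP pose, the force and the opening at its end, in the units of the state.
- env.get_state(): the state, without advancing time (a new reading comes with each control period).
- env.get_image(name): name is "scene" or "side" or "wrist"; returns the picture (420x560x3 uint8, red, green, blue); there is no depth.
- env.camera_info(name): a dict with "fx", "fy", "cx", "cy" (pixels), "R" (3x3) and "t" (3): a world point X has camera coordinates R X + t. Camera axes: x right, y down, z forward; pixel columns grow to the right and rows downward; lengths in m; the calibration is good to about 2 mm. The wrist camera is an equidistant fisheye: a pixel r from the principal point sees the ray r / f radians off the axis. A picture is of the moment at which its call begins: read the wrist's pose just before it. camera_info takes no time and is no camera call; for the wrist camera it gives the pose at the moment of the call.
- env.job_done(): hands the job in, once; it reports no verdict.
The state is a dict: "clock": time; "joints": joint angles; "dq": joint speeds; "tau": joint torques, N m; "eef_pos": TCP position; "eef_rot": TCP orientation; "force": force on the tool from outside, world axes, zero at the start; "wrist_torque": the same for the moment, N m; "finger_gap": finger opening in m.
Only numpy, scipy, OpenCV 4.12 (cv2) and the standard library are available. Lean on these libraries where they do the work, as an engineer would, in place of code of your own. Each camera call takes 0.05 s, during which the arm holds its last target. There are 200 camera calls.

## Working session

There is one attempt and no reset: what is moved stays moved. The work goes in short steps, Python scripts to look and compute and a tool call to move; the robot and the scene stay as the last step left them, time stands still between calls to the robot, and variables do not carry over. Pictures are saved under pics/ and viewed, about 12 in all and at most 16, crops included, and the job is handed in when it is done.

Besides the shell and the picture viewer there is one more tool, called after "Request:" by a JSON object that holds its "op" and its "data", one argument or row to a line. jog_arm: Moves the arm, as the interface text tells. Its arguments: {"type":"object","properties":{"rotation":{"type":"array","items":{"type":"array","items":{"type":"number"}}},"linear":{"type":"array","items":{"type":"array","items":{"type":"number"}}},"hand":{"type":"array","items":{"type":"number"}},"grip_force":{"type":"number"}},"required":["rotation","linear","hand"]}

```bash
ls; mkdir -p pics
cat > h.py <<'E'
import numpy as np, cv2
from rig import env
from scipy.spatial.transform import Rotation as Ro
def snap(n,f):
    ci=env.camera_info(n); im=env.get_image(n)
    np.savez('pics/'+f+'.npz',im=im,R=ci['R'],t=ci['t'],k=[ci['fx'],ci['fy'],ci['cx'],ci['cy']],fish=(n=='wrist'))
    cv2.imwrite('pics/'+f+'.png',im[:,:,::-1]); return im
def load(f): return np.load('pics/'+f+'.npz')
def cast(d,u,v,z):
    fx,fy,cx,cy=d['k']; x=(u-cx)/fx; y=(v-cy)/fy
    if d['fish']:
        r=np.hypot(x,y)+1e-12; ray=np.array([x/r*np.sin(r),y/r*np.sin(r),np.cos(r)])
    else: ray=np.array([x,y,1.])
    R=d['R'];o=-R.T@d['t'];w=R.T@ray
    return o+w*(z-o[2])/w[2]
def proj(d,X):
    fx,fy,cx,cy=d['k'];c=d['R']@np.array(X)+d['t']
    if d['fish']:
        n=np.hypot(c[0],c[1])+1e-12;th=np.arctan2(n,c[2]);return np.array([cx+fx*th*c[0]/n,cy+fy*th*c[1]/n])
    return np.array([cx+fx*c[0]/c[2],cy+fy*c[1]/c[2]])
E
python3 - <<'E'
from h import *
s=env.get_state();print(s, env.tips_ahead)
for n in ['scene','side','wrist']:
    snap(n,n+'0');d=load(n+'0');print(n,d['k'],-d['R'].T@d['t'],d['R'].round(2).tolist())
print(Ro.from_quat(s['eef_rot']).as_matrix().round(3))
E
```

```text
pics
{'clock': 0.0, 'joints': array([ 1.27109848,  0.46947089, -0.04857022,  1.53369775,  0.02408067,
        1.14101374, -0.08230369]), 'dq': array([-8.42356129e-05, -8.48111503e-04, -1.07941563e-03,  1.38738370e-03,
       -1.51868252e-04, -3.08126567e-05,  2.04112147e-04]), 'tau': array([-1.02407845e-03, -5.10312438e+01, -4.67523350e-02, -2.37715709e+01,
        1.06868148e-02,  7.40294927e-03,  1.62710899e-05]), 'eef_pos': array([ 0.18041514, -0.64986366,  0.24723984]), 'eef_rot': array([-0.56250628,  0.42850992, -0.4273528 ,  0.56332541]), 'force': array([-0.21456198, -0.10823127, -0.22637435]), 'wrist_torque': array([-0.02174154,  0.02086399, -0.00767409]), 'finger_gap': 0.0854954753952631} 0.017
scene [483.59298327 483.59298327 281.98744269 200.19085019] [ 1.26884854 -0.5026309   0.76699225] [[0.52, 0.85, 0.0], [0.49, -0.3, -0.82], [-0.7, 0.43, -0.57]]
side [522.74243299 522.74243299 279.12565477 207.64960345] [-0.07842883  0.80699924  1.2211719 ] [[-0.83, -0.56, -0.02], [-0.41, 0.62, -0.66], [0.38, -0.54, -0.75]]
wrist [325.1922621  325.1922621  280.6453994  210.22996994] [ 0.25413737 -0.62956772  0.37285802] [[0.27, -0.96, -0.0], [-0.92, -0.26, 0.3], [-0.29, -0.08, -0.95]]
[[ 0.267 -0.001  0.964]
 [-0.964  0.002  0.267]
 [-0.002 -1.    -0.   ]]
```

View pics/scene0.png

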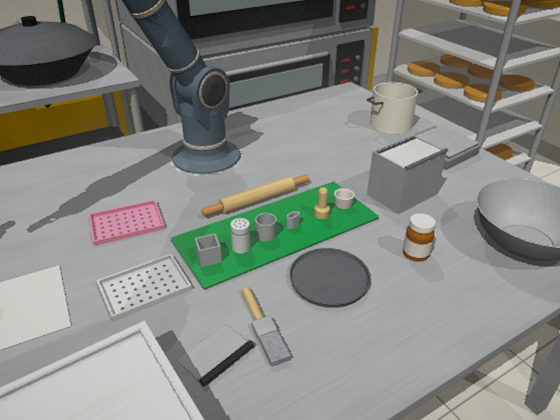

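View pics/side0.png

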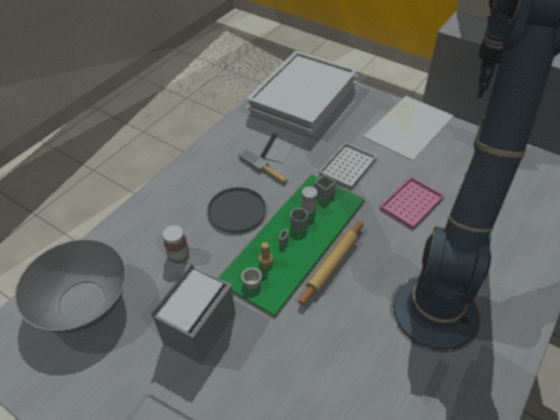

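View pics/wrist0.png

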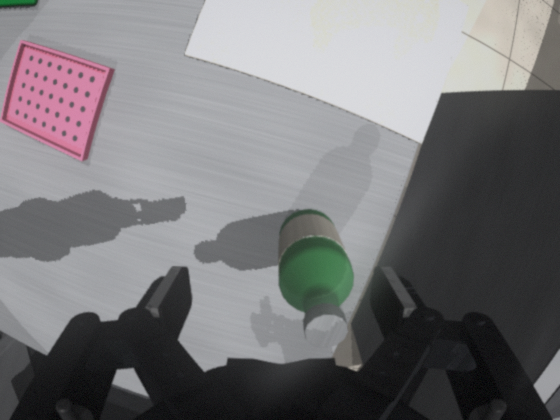

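The wrist view shows a green bottle at (315,260) right by the gripper, so I'll rise first. The board carries, left to right in the scene view, the square cutter (208,248), shaker (240,235), grey ring (266,227), squashed cutter (293,220), tamper (322,203) and a pale cup (345,198). The pan is at (330,276), the aluminium tray at (145,286), the pink tray at (127,222), and the box at (408,170).

Run:
```python
from h import *
S=load('scene0');D=load('side0');W=load('wrist0')
P={'square':((208,237),(325,180),.06),'shaker':((240,223),(309,192),.084),'ring1':((266,218),(299,212),.06),'squash':((293,215),(283,234),.046),'tamper':((322,189),(265,244),.092),'ring2':((345,193),(251,274),.06),
'pan':((330,276),(237,210),.014),'tray':((144,285),(348,166),.014),'box':((410,152),(195,298),.14)}
for k,(a,b,z) in P.items(): print(k,cast(S,*a,z).round(3)[:2],cast(D,*b,z).round(3)[:2])
print('bottle',cast(W,305,225,0).round(3),cast(W,325,325,.2).round(3))
```

```text
square [ 0.447 -0.192] [ 0.462 -0.207]
shaker [ 0.467 -0.118] [ 0.465 -0.117]
ring1 [ 0.454 -0.042] [ 0.458 -0.051]
squash [0.462 0.031] [0.457 0.034]
tamper [0.459 0.119] [0.458 0.12 ]
ring2 [0.468 0.189] [0.446 0.204]
pan [0.66  0.002] [0.643 0.013]
tray [ 0.472 -0.359] [ 0.454 -0.345]
box [0.494 0.377] [0.48  0.376]
bottle [ 0.131 -0.694  0.   ] [ 0.133 -0.693  0.2  ]
```

Request:
{"op": "jog_arm", "data": {
  "rotation": [
    [0,0,0],
    [0,-0.059,0],
    [0,-0.059,0],
    [0,-0.059,0],
    [0,-0.059,0],
    [0,-0.059,0],
    [0,-0.059,0],
    [0,-0.059,0]
  ],
  "linear": [
    [0,-0.6,0.6],
    [0,-0.5,0.8],
    [0,-0.5,0.8],
    [0,-0.5,0.8],
    [0,-0.4,0.8],
    [0,-0.3,0.8],
    [0,-0.3,0.8],
    [0,-0.3,0.8]
  ],
  "hand": [-1,-1,-1,-1,-1,-1,-1,-1]
}}

```text
clock: 1.15
eef_pos: [0.3875, -0.4448, 0.4165]
eef_rot: [-0.703, -0.002, 0.007, 0.711]
force: [0.2, -0.2, -0.2]
finger_gap: 0.0852
```

Request:
{"op": "jog_arm", "data": {
  "rotation": [
    [0,0,0],
    [0,0,0],
    [0,0,0],
    [0,0,0],
    [0,0,0],
    [0,0,0],
    [0,0,0],
    [0,0,0]
  ],
  "linear": [
    [0.3,0,1],
    [0.3,0,1],
    [0.3,0,1],
    [0.3,0,1],
    [0.3,0,1],
    [0.3,0,1],
    [0.2,0,1],
    [0,0,0]
  ],
  "hand": [-1,-1,-1,-1,-1,-1,-1,-1]
}}

```text
clock: 2.15
eef_pos: [0.4846, -0.0779, 0.4195]
eef_rot: [-0.704, -0.005, 0.009, 0.71]
force: [-0.2, -1.2, 0.2]
finger_gap: 0.0853
```

Run:
```python
from h import *
s=env.get_state();print(s['eef_pos'],s['joints'].round(2),Ro.from_quat(s['eef_rot']).as_matrix().round(3));snap('wrist','w1')
```

```text
[ 0.48456856 -0.07792408  0.41954057] [ 0.69  0.1  -0.66  1.66  0.05  1.41  0.04] [[ 1.    -0.006 -0.019]
 [ 0.019  0.009  1.   ]
 [-0.006 -1.     0.009]]
```

View pics/w1.png

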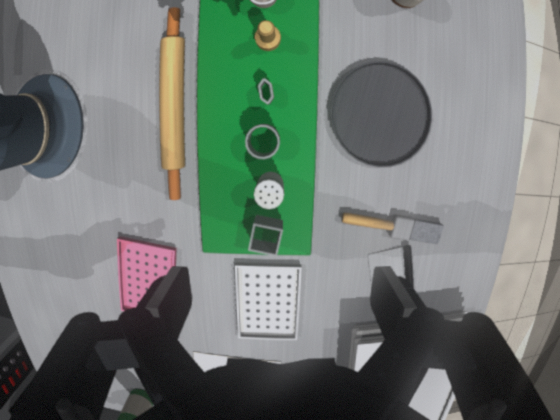

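The top-down view is clear. The round cutter is the ring at (263,142), the squashed cutter is at (265,92), the tamper at (267,33), the shaker at (269,193) and the square at (267,237). The tray is at (268,300), the pan at (380,113), and the other ring beyond the tamper is a cup.

Run:
```python
from h import *
d=load('w1')
for n,u,v,z in [('square',267,237.5,.06),('sqA',256,221,.06),('sqB',284,224,.06),('sqC',279,254,.06),('sqD',250,250,.06),('shaker',269,194,.084),('ring',263,142,.06),('squash',265.5,91.5,.046),('sq tip1',266,80,.046),('tip2',265,103,.046),('tamper',266,29,.092),('cup',264,-4,.06),('pan',380,113,.014),('panL',329,113,.014),('panR',431,113,.014),('tr1',235,262,.014),('tr2',301,262,.014),('tr3',297,339,.014),('tr4',237,338,.014)]:
    print(n,cast(d,u,v,z).round(4)[:2])
t=[cast(d,u,v,.014)[:2] for u,v in[(235,262),(301,262),(297,339),(237,338)]]
print(np.mean(t,0),[np.linalg.norm(t[i]-t[i-1]).round(3) for i in range(4)])
```

```text
square [ 0.4625 -0.1962]
sqA [ 0.4449 -0.1685]
sqB [ 0.4893 -0.1726]
sqC [ 0.4823 -0.2249]
sqD [ 0.4348 -0.219 ]
shaker [ 0.466  -0.1182]
ring [ 0.4552 -0.0442]
squash [0.4571 0.0324]
sq tip1 [0.4575 0.0503]
tip2 [0.4566 0.0147]
tamper [0.4584 0.1193]
cup [0.4523 0.1824]
pan [0.6449 0.008 ]
panL [0.5587 0.0025]
panR [0.7394 0.0169]
tr1 [ 0.4021 -0.2644]
tr2 [ 0.5224 -0.2612]
tr3 [ 0.5228 -0.4414]
tr4 [ 0.3982 -0.4435]
[ 0.46135569 -0.35262277] [np.float64(0.179), np.float64(0.12), np.float64(0.18), np.float64(0.125)]
```

Request:
{"op": "jog_arm", "data": {
  "rotation": [
    [0,0.006,0],
    [0,0,0],
    [0,0,0],
    [0,0,0],
    [0,0,0],
    [0,0,0],
    [0,0,0]
  ],
  "linear": [
    [-0.2,1,0.2],
    [-0.2,1,0.2],
    [-0.2,1,0.2],
    [0,1,0.1],
    [0,1,0],
    [0,0.7,0],
    [0,0,0]
  ],
  "hand": [-1,-1,-1,-1,-1,-1,-1]
}}

```text
clock: 3.08
eef_pos: [0.4515, -0.0566, 0.1261]
eef_rot: [-0.706, 0.011, -0.007, 0.708]
force: [-0.0, 0.1, 0.6]
finger_gap: 0.0855
```

Run:
```python
from h import *
s=env.get_state();print(s['eef_pos'],Ro.from_quat(s['eef_rot']).as_matrix().round(3));snap('wrist','w2')
d=load('w2'); print(proj(d,[.4552,-.0442,.06]))
```

```text
[ 0.45153416 -0.05660946  0.12605282] [[ 1.    -0.006  0.025]
 [-0.025  0.002  1.   ]
 [-0.006 -1.     0.002]]
[287.01323007 216.70705149]
```

View pics/w2.png

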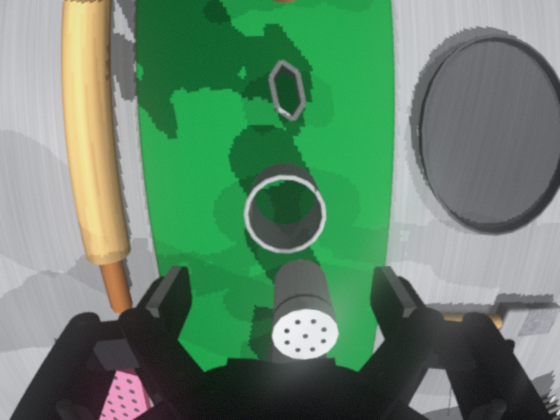

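The ring rim is centred at (286,214) and the prediction was (287,217), so they agree within 2 mm. The squashed cutter is at (287,90). Next I grip the ring.

Request:
{"op": "jog_arm", "data": {
  "rotation": [
    [0,-0.008,0],
    [0,0,0],
    [0,0,0],
    [0,0,0],
    [0,0,0],
    [0,0,0]
  ],
  "linear": [
    [0.07,0,0.28],
    [0,0.3,0],
    [0,0.5,0],
    [0,0.5,0],
    [0,0.3,0],
    [0,0,0]
  ],
  "hand": [-1,-1,-1,-1,-1,-1],
  "grip_force": 30
}}

```text
clock: 3.88
eef_pos: [0.4628, -0.0427, 0.0495]
eef_rot: [0.708, 0.004, 0.004, -0.706]
force: [0.5, 0.4, 0.2]
finger_gap: 0.0853
```

Request:
{"op": "jog_arm", "data": {
  "rotation": [
    [0,0,0],
    [0,0,0],
    [0,0,0],
    [0,0,0],
    [0,0,0],
    [0,0,0]
  ],
  "linear": [
    [-0.14,0.1,0],
    [0,0.12,0],
    [0,0,0],
    [0,0,0],
    [0,0,0],
    [0,0,0]
  ],
  "hand": [-1,-1,1,1,1,1]
}}

```text
clock: 4.62
eef_pos: [0.4569, -0.0429, 0.0399]
eef_rot: [0.708, 0.005, 0.005, -0.706]
force: [0.5, -0.4, -0.8]
finger_gap: 0.0507
```

Request:
{"op": "jog_arm", "data": {
  "rotation": [
    [0,0,0],
    [0,0,0],
    [0,0,0],
    [0,0,0],
    [0,0,0],
    [0,0,0],
    [0,0,0],
    [0,0,0]
  ],
  "linear": [
    [0,-0.5,0],
    [0,-0.6,0],
    [0.7,0,0.05],
    [0.8,0,0.05],
    [0.8,0,0.05],
    [0.8,0,0],
    [0.6,0,0],
    [0,0,0]
  ],
  "hand": [1,1,1,1,1,1,1,1]
}}

```text
clock: 5.62
eef_pos: [0.6457, -0.0366, 0.098]
eef_rot: [0.708, 0.004, 0.006, -0.706]
force: [-0.4, -1.0, 0.4]
finger_gap: 0.0507
```

Run:
```python
from h import *
s=env.get_state();print(s['eef_pos'],s['finger_gap'],Ro.from_quat(s['eef_rot']).as_matrix().round(3));snap('wrist','w3')
```

```text
[ 0.64574683 -0.03661481  0.09797915] 0.050697373897897975 [[ 1.     0.014  0.002]
 [-0.002 -0.004  1.   ]
 [ 0.014 -1.    -0.004]]
```

View pics/w3.png

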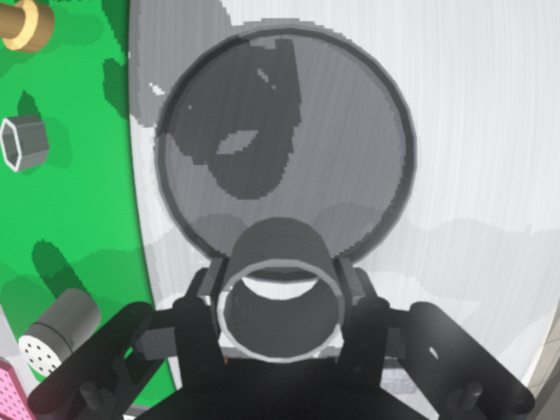

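Run:
```python
from h import *
d=load('w3')
for u,v in [(158,150),(416,150),(287,20),(190,65),(385,65)]: print(cast(d,u,v,.014).round(4))
c=np.array([cast(d,u,v,.014)[:2] for u,v in [(158,150),(416,150),(287,20),(190,65),(385,65)]])
A=np.c_[2*c,np.ones(5)];x=np.linalg.lstsq(A,(c**2).sum(1),rcond=None)[0];print(x[:2],np.sqrt(x[2]+x[0]**2+x[1]**2))
```

```text
[0.5644 0.017  0.014 ]
[0.7398 0.017  0.014 ]
[0.6509 0.1002 0.014 ]
[0.5887 0.0722 0.014 ]
[0.715  0.0732 0.014 ]
[0.65218474 0.01210991] 0.08775696072057795
```

Request:
{"op": "jog_arm", "data": {
  "rotation": [
    [0,0,0.0045],
    [0,0,0],
    [0,0,0],
    [0,0,0],
    [0,0,0]
  ],
  "linear": [
    [0.1,0.2,0.16],
    [0,0.4,0],
    [0,0.4,0],
    [0,0.2,0],
    [0,0,0]
  ],
  "hand": [1,1,1,1,1]
}}

```text
clock: 6.3
eef_pos: [0.6459, -0.0286, 0.0321]
eef_rot: [0.709, -0.003, -0.002, -0.705]
force: [1.6, 1.1, 1.2]
finger_gap: 0.0505
```

Request:
{"op": "jog_arm", "data": {
  "rotation": [
    [0,0,0],
    [0,0,0],
    [0,0,0],
    [0,0,0],
    [0,0,0],
    [0,0,0]
  ],
  "linear": [
    [0,0,0],
    [0,0,0],
    [0,0,0],
    [0,-0.5,0],
    [0,-1,0],
    [0,-1,0]
  ],
  "hand": [-1,-1,-1,-1,-1,-1]
}}

```text
clock: 7.05
eef_pos: [0.6446, -0.0287, 0.1573]
eef_rot: [0.709, -0.005, -0.005, -0.705]
force: [0.4, 1.1, -0.9]
finger_gap: 0.0852
```

Request:
{"op": "jog_arm", "data": {
  "rotation": [
    [0,0,0],
    [0,0,0],
    [0,0,0],
    [0,0,0],
    [0,0,0],
    [0,0,0]
  ],
  "linear": [
    [-0.75,0,0.6],
    [-0.75,0,0.6],
    [-0.75,0,0.6],
    [-0.75,0,0.6],
    [-0.72,0.2,0.5],
    [0,0,0]
  ],
  "hand": [-1,-1,-1,-1,-1,-1]
}}

```text
clock: 7.8
eef_pos: [0.4579, 0.1214, 0.1553]
eef_rot: [0.709, 0.001, 0.002, -0.705]
force: [1.3, 0.0, -0.3]
finger_gap: 0.0854
```

Run:
```python
from h import *
s=env.get_state();print(s['eef_pos'],s['joints'].round(2),Ro.from_quat(s['eef_rot']).as_matrix().round(3));snap('wrist','w4')
d=load('w4'); print(proj(d,[.459,.12,.092]))
```

```text
[0.45790187 0.12144627 0.1553201 ] [ 0.22  0.33 -0.68  2.07  0.29  0.83 -0.63] [[ 1.     0.004  0.002]
 [-0.002 -0.005  1.   ]
 [ 0.004 -1.    -0.005]]
[282.31799825 238.50813778]
```

View pics/w4.png

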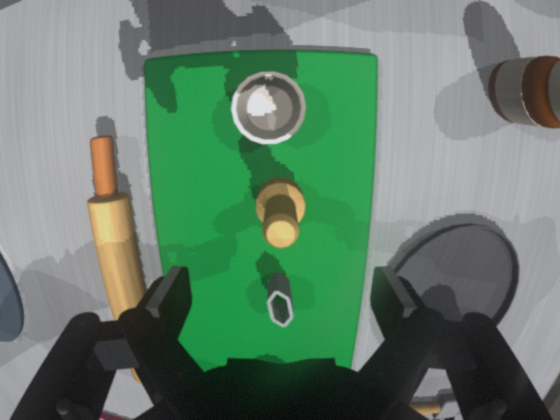

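The tamper top is at (281,235) and the prediction was (282,238), so it is on target. The squashed cutter is at (279,308). Descend and grip.

Request:
{"op": "jog_arm", "data": {
  "rotation": [
    [0,0,0],
    [0,0,0],
    [0,0,0],
    [0,0,0],
    [0,0,0],
    [0,0,0],
    [0,0,0]
  ],
  "linear": [
    [0,0.5,0],
    [0,0.5,0],
    [0,0.4,0],
    [0,0.15,0],
    [0,0,0],
    [0,0,0],
    [0,0,0]
  ],
  "hand": [-1,-1,-1,-1,1,1,1]
}}

```text
clock: 8.72
eef_pos: [0.4699, 0.1171, 0.08]
eef_rot: [0.708, 0.001, 0.012, -0.706]
force: [-1.5, 0.4, -0.2]
finger_gap: 0.032
```

Run:
```python
from h import *
d=load('w4')
for u,v in [(279,308),(280,290),(281,327),(269,300),(290,312)]: print(cast(d,u,v,.046).round(4))
print(env.get_state()['finger_gap'])
```

```text
[0.4565 0.0351 0.046 ]
[0.4575 0.0537 0.046 ]
[0.4583 0.0138 0.046 ]
[0.448  0.0435 0.046 ]
[0.4661 0.0307 0.046 ]
0.032027419283255004
```

Request:
{"op": "jog_arm", "data": {
  "rotation": [
    [0,0,0],
    [0,0,0],
    [0,0,0]
  ],
  "linear": [
    [0,0,0],
    [0,0,0],
    [0,0,0]
  ],
  "hand": [-1,-1,-1]
}}

```text
clock: 9.1
eef_pos: [0.4704, 0.1172, 0.0809]
eef_rot: [0.708, 0.002, 0.012, -0.706]
force: [-0.5, 0.3, -0.2]
finger_gap: 0.0841
```

Run:
```python
from h import *
s=env.get_state();print(s['eef_pos'],s['joints'].round(2),Ro.from_quat(s['eef_rot']).as_matrix().round(3));snap('wrist','w5')
d=load('w5')
im=d['im'];h=cv2.cvtColor(im,cv2.COLOR_RGB2HSV)
m=cv2.inRange(h,(12,90,60),(28,255,255));n,l,st,c=cv2.connectedComponentsWithStats(m)
for i in range(1,n):
    if st[i,4]>300: print(st[i],c[i])
print(proj(d,[.458,.121,.092]),proj(d,[.47,.118,.092]))
```

```text
[0.47041125 0.1172475  0.08091934] [ 0.15  0.45 -0.6   2.11  0.43  0.67 -0.75] [[ 1.     0.02   0.015]
 [-0.015 -0.004  1.   ]
 [ 0.02  -1.    -0.003]]
[  20  148   73  193 6729] [ 51.58983504 248.28815574]
[ 224  197   67  113 5766] [255.02705515 250.85865418]
[100 376  36  44 880] [117.2625     404.09318182]
[251.39157087 296.44437189] [280.53084649 302.00189451]
```

View pics/w5.png

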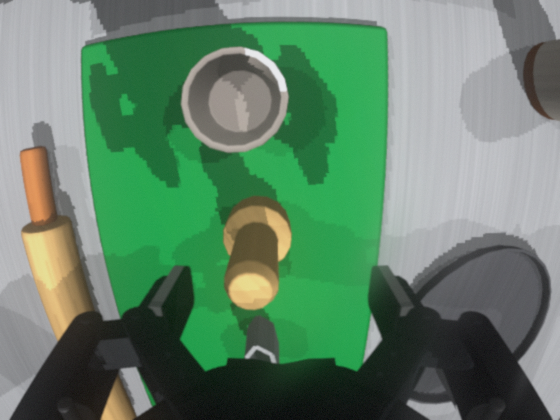

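The tamper still stands upright, with its top at (251,291), i.e. near (0.458,0.122). The arm drifted about 12 mm in x, so I'll correct that before closing.

Request:
{"op": "jog_arm", "data": {
  "rotation": [
    [0,-0.005,0.006],
    [0,0,0],
    [0,0,0]
  ],
  "linear": [
    [-0.24,0.08,0.1],
    [0,0,0],
    [0,0,0]
  ],
  "hand": [-1,-1,-1]
}}

```text
clock: 9.52
eef_pos: [0.4574, 0.123, 0.0762]
eef_rot: [0.708, 0.001, -0.001, -0.706]
force: [0.0, -0.1, -0.6]
finger_gap: 0.085
```

Request:
{"op": "jog_arm", "data": {
  "rotation": [
    [0,0,0],
    [0,0,0],
    [0,0,0],
    [0,0,0],
    [0,0,0],
    [0,0,0]
  ],
  "linear": [
    [0,0,0],
    [0,0,0],
    [0,0,0],
    [0,0,0],
    [0,0,0],
    [0,0,0]
  ],
  "hand": [1,1,1,1,1,1]
}}

```text
clock: 10.28
eef_pos: [0.4578, 0.1229, 0.0764]
eef_rot: [0.708, 0.001, -0.001, -0.706]
force: [-1.2, -1.0, -0.3]
finger_gap: 0.023
```

Request:
{"op": "jog_arm", "data": {
  "rotation": [
    [0,0,0],
    [0,0,0],
    [0,0,0],
    [0,0,0],
    [0,0,0],
    [0,0,0],
    [0,0,0],
    [0,0,0],
    [0,0,0]
  ],
  "linear": [
    [0,-0.5,0],
    [0,-0.7,0],
    [0,-0.5,0],
    [0.7,0,-0.28],
    [0.8,0,-0.28],
    [0.8,0,-0.28],
    [0.8,0,-0.28],
    [0.7,0,-0.28],
    [0,0,0]
  ],
  "hand": [1,1,1,1,1,1,1,1,1]
}}

```text
clock: 11.4
eef_pos: [0.6513, 0.0503, 0.1612]
eef_rot: [0.709, -0.001, -0.003, -0.705]
force: [0.3, 0.4, -1.4]
finger_gap: 0.0227
```

Run:
```python
from h import *
s=env.get_state();print(s['eef_pos'],s['finger_gap'],Ro.from_quat(s['eef_rot']).as_matrix().round(3))
```

```text
[0.65133966 0.05030476 0.16119241] 0.022700979685190602 [[ 1.    -0.005 -0.003]
 [ 0.003 -0.006  1.   ]
 [-0.005 -1.    -0.006]]
```

Now lower from 0.161 to 0.069.

Request:
{"op": "jog_arm", "data": {
  "rotation": [
    [0,0,0],
    [0,0,0],
    [0,0,0],
    [0,0,0],
    [0,0,0]
  ],
  "linear": [
    [0,0.5,0.05],
    [0,0.6,0],
    [0,0.4,0],
    [0,0.25,0],
    [0,0,0]
  ],
  "hand": [1,1,1,1,1]
}}

```text
clock: 12.02
eef_pos: [0.6478, 0.0544, 0.0707]
eef_rot: [0.709, -0.001, -0.005, -0.705]
force: [0.5, -0.0, -0.2]
finger_gap: 0.0231
```

Request:
{"op": "jog_arm", "data": {
  "rotation": [
    [0,0,0],
    [0,0,0],
    [0,0,0],
    [0,0,0],
    [0,0,0],
    [0,0,0],
    [0,0,0],
    [0,0,0]
  ],
  "linear": [
    [0,0.04,0],
    [0,0,0],
    [0,0,0],
    [0,0,0],
    [0,0,0],
    [0,-0.5,0],
    [0,-1,0],
    [0,-0.6,0]
  ],
  "hand": [1,1,-1,-1,-1,-1,-1,-1]
}}

```text
clock: 13.02
eef_pos: [0.6487, 0.0551, 0.1771]
eef_rot: [0.709, -0.001, -0.005, -0.705]
force: [0.2, -0.0, 0.0]
finger_gap: 0.0858
```

Request:
{"op": "jog_arm", "data": {
  "rotation": [
    [0,0,0],
    [0,0,0],
    [0,0,0],
    [0,0,0],
    [0,0,0],
    [0,0,0],
    [0,0,0]
  ],
  "linear": [
    [-0.7,0,-0.1],
    [-0.8,0,-0.1],
    [-0.8,0,-0.1],
    [-0.8,0.2,-0.1],
    [-0.72,0.5,0],
    [0,0.5,0],
    [0,0,0]
  ],
  "hand": [-1,-1,-1,-1,-1,-1,-1]
}}

```text
clock: 13.9
eef_pos: [0.4548, 0.0339, 0.1214]
eef_rot: [0.709, 0.004, -0.0, -0.705]
force: [-0.0, 0.4, -0.0]
finger_gap: 0.0852
```

Run:
```python
from h import *
s=env.get_state();print(s['eef_pos'],Ro.from_quat(s['eef_rot']).as_matrix().round(3));snap('wrist','w6')
d=load('w6');h=cv2.cvtColor(d['im'],cv2.COLOR_RGB2HSV)
m=((h[:,:,1]<70)&(np.abs(h[:,:,0].astype(int)-60)>-1)).astype(np.uint8)
for p in [(.457,.034)]: print(proj(d,[*p,.046]))
u,v=proj(d,[.457,.034,.046]).astype(int)
n,l,st,c=cv2.connectedComponentsWithStats(m)
for i in range(1,n):
    if 200<st[i,4]<5000 and abs(c[i][0]-u)<60 and abs(c[i][1]-v)<60: print(st[i],c[i])
```

```text
[0.45479093 0.03385947 0.12141417] [[ 1.     0.005 -0.005]
 [ 0.005 -0.006  1.   ]
 [ 0.004 -1.    -0.006]]
[283.82114595 229.19123618]
[ 267  190   34   66 1258] [283.29570747 224.10969793]
```

Request:
{"op": "jog_arm", "data": {
  "rotation": [
    [0,0,0],
    [0,0,0],
    [0,0,0],
    [0,0,0],
    [0,0,0]
  ],
  "linear": [
    [0,0.3,0],
    [-0.05,0.4,0],
    [-0.05,0.4,0],
    [-0.05,0.3,0],
    [0,0,0]
  ],
  "hand": [-1,-1,-1,-1,-1]
}}

```text
clock: 14.58
eef_pos: [0.453, 0.0346, 0.0511]
eef_rot: [0.709, 0.006, 0.003, -0.706]
force: [0.1, -0.1, 0.8]
finger_gap: 0.0858
```

Request:
{"op": "jog_arm", "data": {
  "rotation": [
    [0,0,0.002],
    [0,0,0],
    [0,0,0]
  ],
  "linear": [
    [0.06,0.2,0],
    [0,0.15,0],
    [0,0,0]
  ],
  "hand": [-1,-1,-1]
}}

```text
clock: 14.95
eef_pos: [0.458, 0.0348, 0.0334]
eef_rot: [0.708, 0.005, 0.002, -0.706]
force: [-0.1, 0.3, -0.4]
finger_gap: 0.0854
```

Request:
{"op": "jog_arm", "data": {
  "rotation": [
    [0,0,0],
    [0,0,0],
    [0,0,0],
    [0,0,0],
    [0,0,0],
    [0,0,0],
    [0,0,0]
  ],
  "linear": [
    [0,0,0],
    [0,0,0],
    [0,0,0],
    [0,0,0],
    [0,0,0],
    [0,0,0],
    [0,0,0]
  ],
  "hand": [1,1,1,1,1,1,1]
}}

```text
clock: 15.82
eef_pos: [0.4584, 0.0348, 0.0342]
eef_rot: [0.709, 0.005, 0.002, -0.706]
force: [0.5, -0.1, 0.8]
finger_gap: 0.0209
```

Request:
{"op": "jog_arm", "data": {
  "rotation": [
    [0,0,0],
    [0,0,0],
    [0,0,0],
    [0,0,0],
    [0,0,0],
    [0,0,0],
    [0,0,0],
    [0,0,0]
  ],
  "linear": [
    [0,-0.7,0],
    [0,-1,0],
    [0,-1,0.5],
    [0,-1,0.7],
    [0.2,-0.8,0.9],
    [0.2,-0.8,0.9],
    [0.2,-0.8,0.9],
    [0,0,0]
  ],
  "hand": [1,1,1,1,1,1,1,1]
}}

```text
clock: 16.82
eef_pos: [0.4838, 0.2358, 0.3467]
eef_rot: [0.708, 0.003, 0.002, -0.706]
force: [-0.3, -0.5, -1.1]
finger_gap: 0.021
```

Run:
```python
from h import *
s=env.get_state();print(s['eef_pos'],s['finger_gap'],s['joints'].round(2),Ro.from_quat(s['eef_rot']).as_matrix().round(3));snap('wrist','w7')
```

```text
[0.48380295 0.23577746 0.34672868] 0.021015566137346484 [ 0.14  0.26 -0.82  1.69  0.2   1.27 -0.72] [[ 1.     0.007 -0.001]
 [ 0.001 -0.003  1.   ]
 [ 0.007 -1.    -0.003]]
```

View pics/w7.png

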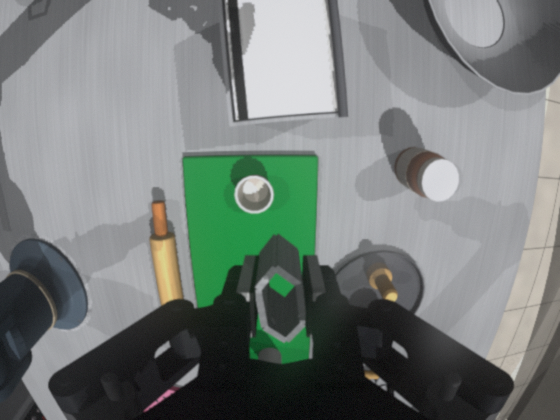

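Run:
```python
import cv2,numpy as np
a=cv2.imread('pics/scene0.png')[125:215,360:455];b=cv2.imread('pics/side0.png')[255:345,145:240];c=cv2.imread('pics/w7.png')[0:135,210:360]
f=lambda x,w,h:cv2.resize(x,(w,h),interpolation=cv2.INTER_CUBIC)
cv2.imwrite('pics/box.png',np.vstack([np.hstack([f(a,300,280),f(b,300,280)]),f(c,600,540)[:320*540//540]]))
```

```text
(no output)
```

View pics/box.png

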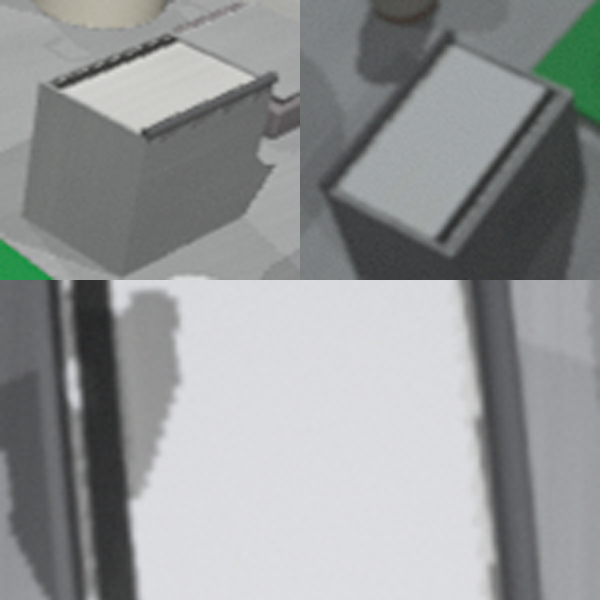

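The box's free edge (dark strip) is on world -x and the hinge rod on +x, so the mouth's x axis is about world +x and the current jaw direction is right.

Run:
```python
from h import *
d=load('w7')
for n,u,v in [('nl',229,124),('nr(rod end)',347,116),('l0',222.5,1),('r0',331,1),('strip bottom l',231,118),('strip in top',235.5,1),('strip in bot',245,119)]: print(n,cast(d,u,v,.14).round(4)[:2])
D=load('side0')
for u,v in [(145+20,340-90+0)]: pass
# side crop: scale 95/300, 90/280
for x,y in [(445,40),(572,95),(450,255),(322,185)]:
    print('side',cast(D,145+(x-300)*95/300,255+y*90/280,.14).round(3)[:2])
S=load('scene0')
for x,y in [(40,88),(178,38),(275,80),(145,135)]: print('scene',cast(S,360+x*95/300,125+y*90/280,.14).round(3)[:2])
```

```text
nl [0.4323 0.2997]
nr(rod end) [0.5526 0.3087]
l0 [0.4254 0.4313]
r0 [0.5358 0.4311]
strip bottom l [0.4345 0.3059]
strip in top [0.4388 0.4304]
strip in bot [0.4488 0.3045]
side [0.546 0.315]
side [0.43 0.3 ]
side [0.418 0.458]
side [0.535 0.467]
scene [0.448 0.287]
scene [0.441 0.451]
scene [0.54  0.466]
scene [0.55  0.308]
```

Request:
{"op": "jog_arm", "data": {
  "rotation": [
    [0,-0.022,0],
    [0,0,0],
    [0,0,0],
    [0,0,0],
    [0,0,0]
  ],
  "linear": [
    [0.05,0.4,0.7],
    [0.05,0.5,0.8],
    [0.05,0.5,0.8],
    [0.05,0.5,0.6],
    [0,0,0]
  ],
  "hand": [1,1,1,1,1]
}}

```text
clock: 17.5
eef_pos: [0.4878, 0.3685, 0.2367]
eef_rot: [0.715, 0.019, -0.022, -0.699]
force: [-0.5, -0.8, -1.4]
finger_gap: 0.0206
```

Run:
```python
from h import *
s=env.get_state();print(s['eef_pos'],s['finger_gap'],Ro.from_quat(s['eef_rot']).as_matrix().round(3));snap('wrist','w8')
```

```text
[0.48781858 0.36854298 0.23672099] 0.02064164911957273 [[ 0.998 -0.004 -0.058]
 [ 0.057 -0.022  0.998]
 [-0.006 -1.    -0.022]]
```

View pics/w8.png

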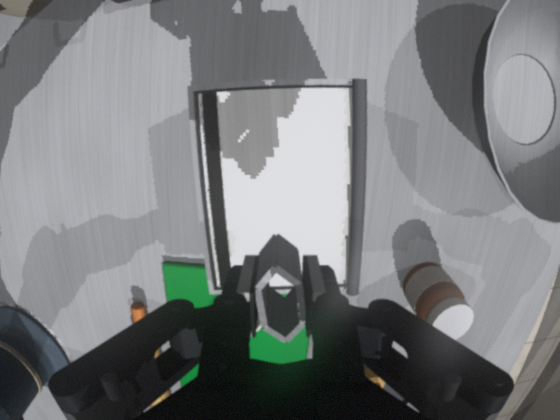

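Run:
```python
from h import *
d=load('w8')
p={}
for n,u,v in [('fl',191,88),('fr',366,80),('nl',210,296),('nr',357,296)]: p[n]=cast(d,u,v,.14)[:2]; print(n,p[n].round(4))
print(sum(p.values())/4)
```

```text
fl [0.4208 0.4574]
fr [0.539  0.4696]
nl [0.4331 0.2956]
nr [0.5538 0.3029]
[0.48666295 0.38135853]
```

Request:
{"op": "jog_arm", "data": {
  "rotation": [
    [0.007,0,0],
    [0,0,0],
    [0,0,0],
    [0,0,0],
    [0,0,0]
  ],
  "linear": [
    [0,0.3,0.25],
    [0,0.5,0],
    [0,0.5,0],
    [0,0.3,0],
    [0,0,0]
  ],
  "hand": [1,1,1,1,1]
}}

```text
clock: 18.18
eef_pos: [0.4933, 0.37, 0.158]
eef_rot: [0.709, 0.016, -0.014, -0.705]
force: [0.2, 1.2, 0.7]
finger_gap: 0.0211
```

Request:
{"op": "jog_arm", "data": {
  "rotation": [
    [0,-0.005,0],
    [0,0,0],
    [0,0,0],
    [0,0,0]
  ],
  "linear": [
    [-0.1,0.1,0.23],
    [0,0.4,0],
    [0,0.35,0],
    [0,0,0]
  ],
  "hand": [1,1,1,1]
}}

```text
clock: 18.68
eef_pos: [0.4882, 0.3825, 0.1148]
eef_rot: [0.708, 0.023, -0.019, -0.706]
force: [-0.4, 0.3, -0.4]
finger_gap: 0.021
```

Tips are about 42 mm below the rim. I'll open partway only, so the fingers stay inside the box, and wait.

Request:
{"op": "jog_arm", "data": {
  "rotation": [
    [0,0,0],
    [0,0,0],
    [0,0,0],
    [0,0,0],
    [0,0,0],
    [0,0,0],
    [0,0,0],
    [0,0,0],
    [0,0,0],
    [0,0,0]
  ],
  "linear": [
    [0,0,0],
    [0,0,0],
    [0,0,0],
    [0,0,0],
    [0,0,0],
    [0,0,0],
    [0,0,0],
    [0,0,0],
    [0,0,0],
    [0,0,0]
  ],
  "hand": [0,0,0,0,0,0,0,0,0,0]
}}

```text
clock: 19.92
eef_pos: [0.4876, 0.383, 0.1157]
eef_rot: [0.708, 0.023, -0.02, -0.706]
force: [-1.2, -0.0, 1.2]
finger_gap: 0.0429
```

Run:
```python
from h import *
s=env.get_state();print(s['eef_pos'],s['finger_gap'],s['force']);snap('wrist','w9');snap('side','s9')
a=cv2.imread('pics/w9.png')[200:420,180:400];b=cv2.imread('pics/s9.png')[235:345,135:245]
cv2.imwrite('pics/w9c.png',np.hstack([cv2.resize(a,(400,400)),cv2.resize(b,(400,400),interpolation=2)]))
```

```text
[0.4875629  0.38296125 0.11568479] 0.042893698819444964 [-1.2458729  -0.00677211  1.21478704]
```

View pics/w9c.png

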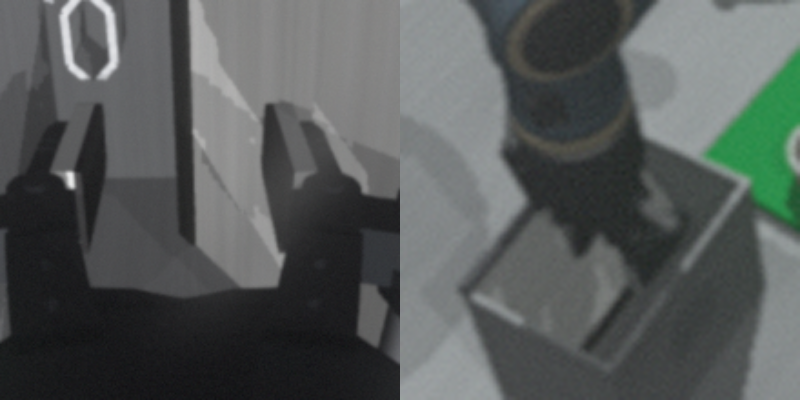

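The scrap cutter (white hexagon, left panel at (90,35)) has dropped past the free edge into the box. Rise straight out.

Request:
{"op": "jog_arm", "data": {
  "rotation": [
    [0,0,0],
    [0,0,0],
    [0,0,0],
    [0,0,0],
    [0,0,0],
    [0,0,0]
  ],
  "linear": [
    [0,-0.3,0],
    [0,-0.3,0],
    [0,-0.4,0],
    [0,-0.6,0],
    [0,-1,0],
    [0,-1,0]
  ],
  "hand": [0,0,0,0,0,0]
}}

```text
clock: 20.78
eef_pos: [0.4879, 0.3823, 0.3044]
eef_rot: [0.708, 0.023, -0.019, -0.706]
force: [1.1, 0.0, 0.0]
finger_gap: 0.0427
```

Request:
{"op": "jog_arm", "data": {
  "rotation": [
    [0,0.027,0],
    [0,0,0],
    [0,0,0],
    [0,0,0],
    [0,0,0],
    [0,0,0],
    [0,0,0],
    [0,0,0],
    [0,0,0],
    [0,0,0],
    [0,0,0],
    [0,0,0]
  ],
  "linear": [
    [0,0,-0.6],
    [-0.05,0,-1],
    [-0.05,0,-1],
    [-0.05,0,-1],
    [-0.05,0.2,-1],
    [-0.05,0.2,-1],
    [-0.05,0.3,-1],
    [-0.05,0.5,-1],
    [0,0.5,-1],
    [0,0.5,-0.8],
    [0,0,-0.4],
    [0,0,0]
  ],
  "hand": [-1,-1,-1,-1,-1,-1,-1,-1,-1,-1,-1,-1]
}}

```text
clock: 22.28
eef_pos: [0.4702, -0.1173, 0.2133]
eef_rot: [-0.706, -0.008, -0.027, 0.708]
force: [0.0, 0.5, 0.1]
finger_gap: 0.0852
```

Run:
```python
from h import *
s=env.get_state();print(s['eef_pos'],s['joints'].round(2),Ro.from_quat(s['eef_rot']).as_matrix().round(3));snap('wrist','w10')
d=load('w10')
print(proj(d,[.466,-.116,.084]),proj(d,[.4615,-.195,.06]))
```

```text
[ 0.47016911 -0.11725009  0.21333019] [ 0.71  0.23 -0.63  2.01  0.16  0.9  -0.03] [[ 0.998  0.049  0.027]
 [-0.027  0.002  1.   ]
 [ 0.049 -0.999  0.003]]
[268.06789172 205.70161646] [266.39124768 276.79738817]
```

View pics/w10.png

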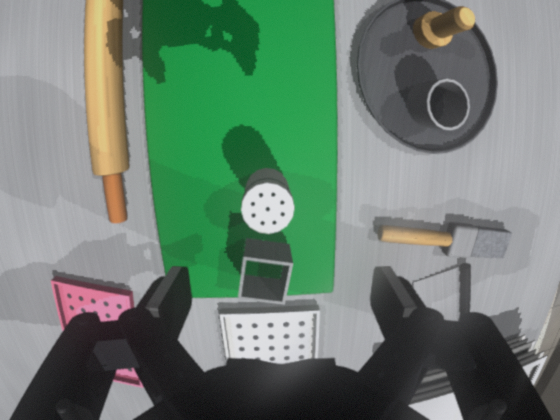

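Shaker top is at (268,207) and the prediction was (268,206). The pan holds the ring at (449,103) and the tamper at (450,25), both upright. Next: level the tool, then descend.

Request:
{"op": "jog_arm", "data": {
  "rotation": [
    [0,-0.009,0.0156],
    [0,0,0],
    [0,0,0],
    [0,0,0],
    [0,0,0]
  ],
  "linear": [
    [-0.08,0,0.02],
    [0,0.5,0],
    [0,0.6,0],
    [0,0.5,0],
    [0,0,0]
  ],
  "hand": [-1,-1,-1,-1,-1]
}}

```text
clock: 22.95
eef_pos: [0.4708, -0.107, 0.1374]
eef_rot: [-0.707, -0.01, 0.002, 0.707]
force: [-0.6, -1.0, 0.8]
finger_gap: 0.0855
```

Run:
```python
from h import *
s=env.get_state();print(s['eef_pos'],Ro.from_quat(s['eef_rot']).as_matrix().round(3))
```

```text
[ 0.47079646 -0.10699849  0.13741376] [[ 1.     0.01  -0.017]
 [ 0.017  0.001  1.   ]
 [ 0.01  -1.     0.001]]
```

Request:
{"op": "jog_arm", "data": {
  "rotation": [
    [0,0.005,0.003],
    [0,0,0],
    [0,0,0],
    [0,0,0]
  ],
  "linear": [
    [-0.1,0.1,-0.19],
    [0,0.3,0],
    [0,0.3,0],
    [0,0,0]
  ],
  "hand": [-1,-1,-1,-1]
}}

```text
clock: 23.45
eef_pos: [0.4679, -0.1166, 0.1032]
eef_rot: [0.707, 0.002, 0.002, -0.707]
force: [-0.3, 1.0, 0.8]
finger_gap: 0.0856
```

Run:
```python
from h import *
s=env.get_state();print(s['eef_pos'],Ro.from_quat(s['eef_rot']).as_matrix().round(3))
```

```text
[ 0.46788157 -0.11657017  0.10316344] [[ 1.     0.006 -0.001]
 [ 0.001 -0.001  1.   ]
 [ 0.006 -1.    -0.001]]
```

Request:
{"op": "jog_arm", "data": {
  "rotation": [
    [0,0,0.001],
    [0,0,0.001],
    [0,0,0],
    [0,0,0]
  ],
  "linear": [
    [-0.05,0.35,0],
    [-0.05,0.35,0],
    [0,0.35,0],
    [0,0,0]
  ],
  "hand": [-1,-1,-1,-1]
}}

```text
clock: 23.95
eef_pos: [0.462, -0.1164, 0.0464]
eef_rot: [0.707, -0.001, -0.001, -0.707]
force: [-0.3, -0.4, -0.4]
finger_gap: 0.0854
```

Request:
{"op": "jog_arm", "data": {
  "rotation": [
    [0,0,0],
    [0,0,0],
    [0,0,0],
    [0,0,0],
    [0,0,0],
    [0,0,0]
  ],
  "linear": [
    [0.08,0,0],
    [0,0,0],
    [0,0,0],
    [0,0,0],
    [0,0,0],
    [0,0,0]
  ],
  "hand": [-1,-1,1,1,1,1]
}}

```text
clock: 24.7
eef_pos: [0.4673, -0.1165, 0.0476]
eef_rot: [0.708, 0.0, -0.0, -0.707]
force: [0.1, -0.4, -1.9]
finger_gap: 0.0437
```

Request:
{"op": "jog_arm", "data": {
  "rotation": [
    [0,0,0],
    [0,0,0],
    [0,0,0],
    [0,0,0],
    [0,0,0],
    [0,0,0],
    [0,0,0],
    [0,0,0],
    [0,0,0],
    [0,0,0]
  ],
  "linear": [
    [0,-0.6,0],
    [0,-1,0],
    [0,-0.5,0],
    [0,0,-0.7],
    [0,0,-1],
    [0,0,-1],
    [0,0,-1],
    [0,0,-1],
    [0,0,-0.8],
    [0,0,0]
  ],
  "hand": [1,1,1,1,1,1,1,1,1,1]
}}

```text
clock: 25.95
eef_pos: [0.4664, -0.3992, 0.1542]
eef_rot: [0.707, 0.001, -0.003, -0.707]
force: [-0.4, 0.3, -0.9]
finger_gap: 0.0432
```

Run:
```python
from h import *
s=env.get_state();print(s['eef_pos'],s['finger_gap'],Ro.from_quat(s['eef_rot']).as_matrix().round(3));snap('wrist','w11')
```

```text
[ 0.46644756 -0.3992364   0.15423703] 0.0431971300840559 [[ 1.    -0.003 -0.005]
 [ 0.005 -0.001  1.   ]
 [-0.003 -1.    -0.001]]
```

View pics/w11.png

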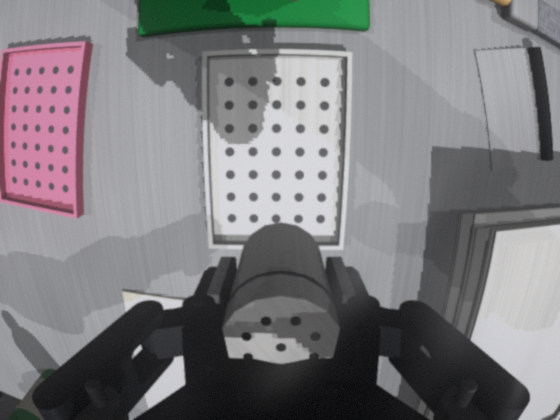

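Run:
```python
from h import *
d=load('w11')
t=[cast(d,u,v,.014)[:2] for u,v in[(203,52),(353,51),(344,247),(209,248)]]
print(np.round(t,4),np.mean(t,0),[np.linalg.norm(t[i]-t[i-1]).round(3) for i in range(4)])
print(proj(d,[.466,-.399,.118-0.0]))
```

```text
[[ 0.402  -0.2714]
 [ 0.5238 -0.2703]
 [ 0.5233 -0.4404]
 [ 0.4009 -0.4424]] [ 0.46251002 -0.35612339] [np.float64(0.171), np.float64(0.122), np.float64(0.17), np.float64(0.122)]
[280.33927415 254.96400627]
```

Tray corners give a centre of (0.4625, -0.356) and 122 × 171 mm, which matches. Lower the shaker.

Request:
{"op": "jog_arm", "data": {
  "rotation": [
    [0,0,0],
    [0,0,0],
    [0,0,0],
    [0,0,0],
    [0,0,0]
  ],
  "linear": [
    [-0.08,0.4,0.06],
    [0,0.6,0],
    [0,0.6,0],
    [0,0.3,0],
    [0,0,0]
  ],
  "hand": [1,1,1,1,1]
}}

```text
clock: 26.62
eef_pos: [0.4648, -0.3855, 0.0576]
eef_rot: [-0.706, -0.005, 0.007, 0.709]
force: [-0.6, -1.5, -1.4]
finger_gap: 0.0431
```

Request:
{"op": "jog_arm", "data": {
  "rotation": [
    [0,0,0],
    [0,0,0],
    [0,0,0]
  ],
  "linear": [
    [0,0.15,-0.16],
    [0,0.15,0],
    [0,0,0]
  ],
  "hand": [1,1,1]
}}

```text
clock: 27.0
eef_pos: [0.4665, -0.3946, 0.044]
eef_rot: [-0.706, -0.007, 0.006, 0.708]
force: [-0.6, 0.2, -0.1]
finger_gap: 0.0434
```

Run:
```python
from h import *
s=env.get_state();print(s['eef_pos'],s['force'],Ro.from_quat(s['eef_rot']).as_matrix().round(3))
```

```text
[ 0.46647709 -0.39461535  0.04396595] [-0.63753977  0.20196538 -0.11264036] [[ 1.     0.002 -0.017]
 [ 0.017  0.002  1.   ]
 [ 0.002 -1.     0.002]]
```

Request:
{"op": "jog_arm", "data": {
  "rotation": [
    [0,0,0],
    [0,0,0],
    [0,0,0],
    [0,0,0],
    [0,0,0],
    [0,0,0],
    [0,0,0],
    [0,0,0],
    [0,0,0]
  ],
  "linear": [
    [-0.05,0.08,0],
    [0,0,0],
    [0,0,0],
    [0,0,0],
    [0,0,0],
    [0,0,0],
    [0,-0.5,0],
    [0,-1,0],
    [0,-1,0]
  ],
  "hand": [1,1,-1,-1,-1,-1,-1,-1,-1]
}}

```text
clock: 28.12
eef_pos: [0.462, -0.3938, 0.1649]
eef_rot: [-0.705, -0.005, 0.007, 0.709]
force: [0.4, -1.0, -0.0]
finger_gap: 0.0858
```

Request:
{"op": "jog_arm", "data": {
  "rotation": [
    [0,0.039,0],
    [0,0,0],
    [0,0,0],
    [0,0,0],
    [0,0,0],
    [0,0,0]
  ],
  "linear": [
    [0,0,0.7],
    [0,0,0.9],
    [0,0,0.9],
    [-0.05,0.2,0.9],
    [-0.05,0.4,0.5],
    [0,0,0]
  ],
  "hand": [-1,-1,-1,-1,-1,-1]
}}

```text
clock: 28.88
eef_pos: [0.478, -0.1962, 0.1414]
eef_rot: [0.707, -0.036, 0.042, -0.705]
force: [0.8, 0.1, 0.5]
finger_gap: 0.0857
```

Run:
```python
from h import *
s=env.get_state();print(s['eef_pos'],Ro.from_quat(s['eef_rot']).as_matrix().round(3));snap('wrist','w12')
d=load('w12')
print(proj(d,[.4615,-.198,.06]))
```

```text
[ 0.47800585 -0.19619352  0.1413749 ] [[ 0.994  0.009  0.11 ]
 [-0.11  -0.002  0.994]
 [ 0.009 -1.    -0.001]]
[256.18462421 231.6650879 ]
```

View pics/w12.png

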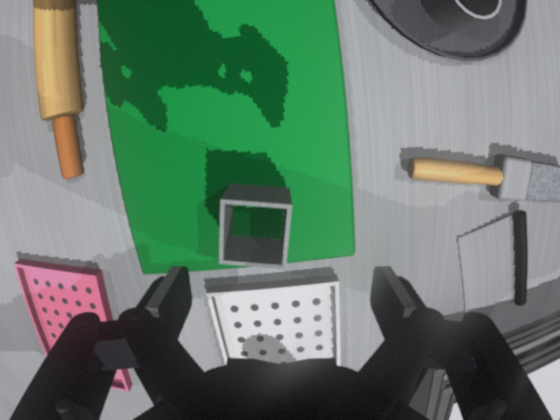

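Square top centre is at (254,233) and the prediction was (256,232), nearly aligned. Centre over it, then descend.

Request:
{"op": "jog_arm", "data": {
  "rotation": [
    [0,0.01,0.002],
    [0,0,0],
    [0,0,0],
    [0,0,0]
  ],
  "linear": [
    [-0.35,0.1,-0.1],
    [0,0.5,0],
    [0,0.4,0],
    [0,0,0]
  ],
  "hand": [-1,-1,-1,-1]
}}

```text
clock: 29.42
eef_pos: [0.4575, -0.2091, 0.0923]
eef_rot: [0.707, -0.055, 0.059, -0.702]
force: [0.1, -0.5, 0.2]
finger_gap: 0.0854
```

Run:
```python
from h import *
s=env.get_state();M=Ro.from_quat(s['eef_rot']).as_matrix();print(s['eef_pos'],M.round(3),(np.array([.46,-.199,.038])-s['eef_pos'])@M/.05)
```

```text
[ 0.4575359  -0.20913636  0.09234419] [[ 0.987  0.005  0.16 ]
 [-0.16  -0.007  0.987]
 [ 0.006 -1.    -0.007]] [0.00992509 1.08556385 0.21516509]
```

Request:
{"op": "jog_arm", "data": {
  "rotation": [
    [0,-0.004,0],
    [0,0,0],
    [0,0,0],
    [0,0,0]
  ],
  "linear": [
    [0,0.2,0.21],
    [0,0.4,0],
    [0,0.4,0],
    [0,0,0]
  ],
  "hand": [-1,-1,-1,-1]
}}

```text
clock: 29.92
eef_pos: [0.4604, -0.2, 0.043]
eef_rot: [0.708, -0.05, 0.057, -0.702]
force: [-0.7, 0.6, 1.0]
finger_gap: 0.0856
```

Run:
```python
from h import *
s=env.get_state();M=Ro.from_quat(s['eef_rot']).as_matrix();print(s['eef_pos'],M.round(3),(np.array([.46,-.199,.038])-s['eef_pos'])@M/.05)
```

```text
[ 0.4604175  -0.19999511  0.04302663] [[ 0.989  0.009  0.15 ]
 [-0.15  -0.01   0.989]
 [ 0.01  -1.    -0.008]] [-0.01227888  0.10025565  0.01925225]
```

Request:
{"op": "jog_arm", "data": {
  "rotation": [
    [0.002,0,0.003],
    [0,0,0],
    [0,0,0],
    [0,0,0],
    [0,0,0],
    [0,0,0]
  ],
  "linear": [
    [0,0.06,0],
    [0,0,0],
    [0,0,0],
    [0,0,0],
    [0,0,0],
    [0,0,0]
  ],
  "hand": [-1,-1,1,1,1,1]
}}

```text
clock: 30.68
eef_pos: [0.4621, -0.2004, 0.0426]
eef_rot: [0.706, -0.051, 0.055, -0.704]
force: [0.6, -0.0, -0.3]
finger_gap: 0.048
```

Request:
{"op": "jog_arm", "data": {
  "rotation": [
    [0,0,0],
    [0,-0.024,0],
    [0,-0.024,0],
    [0,0,0],
    [0,0,0],
    [0,0,0],
    [0,0,0]
  ],
  "linear": [
    [0,-0.5,0],
    [0,-0.7,0],
    [0,-0.2,0],
    [0,0,-0.7],
    [0,0,-0.9],
    [0,0,-0.7],
    [0,0,0]
  ],
  "hand": [1,1,1,1,1,1,1]
}}

```text
clock: 31.55
eef_pos: [0.4617, -0.3175, 0.1141]
eef_rot: [0.708, 0.004, -0.002, -0.706]
force: [0.0, 0.3, -1.1]
finger_gap: 0.0479
```

Run:
```python
from h import *
s=env.get_state();M=Ro.from_quat(s['eef_rot']).as_matrix();print(s['eef_pos'],M.round(3),(np.array([.4625,-.315,.035])-s['eef_pos'])@M/.05)
```

```text
[ 0.46172721 -0.3174679   0.11414227] [[ 1.     0.003 -0.008]
 [ 0.008 -0.003  1.   ]
 [ 0.003 -1.    -0.003]] [0.01186803 1.58272893 0.05388008]
```

Request:
{"op": "jog_arm", "data": {
  "rotation": [
    [0,0,0],
    [0,0,0],
    [0,0,0],
    [0,0,0],
    [0,0,0]
  ],
  "linear": [
    [0,0.3,0.05],
    [0,0.5,0],
    [0,0.5,0],
    [0,0.2,0],
    [0,0,0]
  ],
  "hand": [1,1,1,1,1]
}}

```text
clock: 32.17
eef_pos: [0.4617, -0.3079, 0.0343]
eef_rot: [-0.707, -0.006, 0.006, 0.708]
force: [-0.6, -0.5, 1.3]
finger_gap: 0.0477
```

Request:
{"op": "jog_arm", "data": {
  "rotation": [
    [0,0,0],
    [0,0,0],
    [0,0,0],
    [0,0,0],
    [0,0,0],
    [0,0,0],
    [0,0,0],
    [0,0,0],
    [0,0,0],
    [0,0,0],
    [0,0,0],
    [0,0,0],
    [0,0,0]
  ],
  "linear": [
    [0,0,0],
    [0,0,0],
    [0,0,0],
    [0,0,0],
    [0,-0.5,0],
    [0,-1,0],
    [0,-1,0],
    [0,-1,0],
    [0.2,-1,1],
    [0.2,-1,1],
    [0.2,0,1],
    [0,0,1],
    [0,0,0]
  ],
  "hand": [-1,-1,-1,-1,-1,-1,-1,-1,-1,-1,-1,-1,-1]
}}

```text
clock: 33.8
eef_pos: [0.4877, -0.1147, 0.3091]
eef_rot: [0.708, 0.008, -0.002, -0.707]
force: [-0.7, 0.1, 0.1]
finger_gap: 0.0855
```

Run:
```python
from h import *
s=env.get_state();print(s['eef_pos'],s['force'])
w=snap('wrist','w13');a=snap('scene','s13');b=snap('side','d13')
f=lambda x,w,h:cv2.resize(x,(w,h),interpolation=cv2.INTER_CUBIC)
im=np.vstack([np.hstack([f(w,400,300),f(a[130:340,80:360+100],400,300)]),np.hstack([f(b[140:340,140:390],400,300),f(a[125:215,360:455],400,300)])])
cv2.imwrite('pics/final.png',im[:,:,::-1])
```

```text
[ 0.48765861 -0.11468753  0.30910569] [-0.65516869  0.13559869  0.05416235]
```

View pics/final.png

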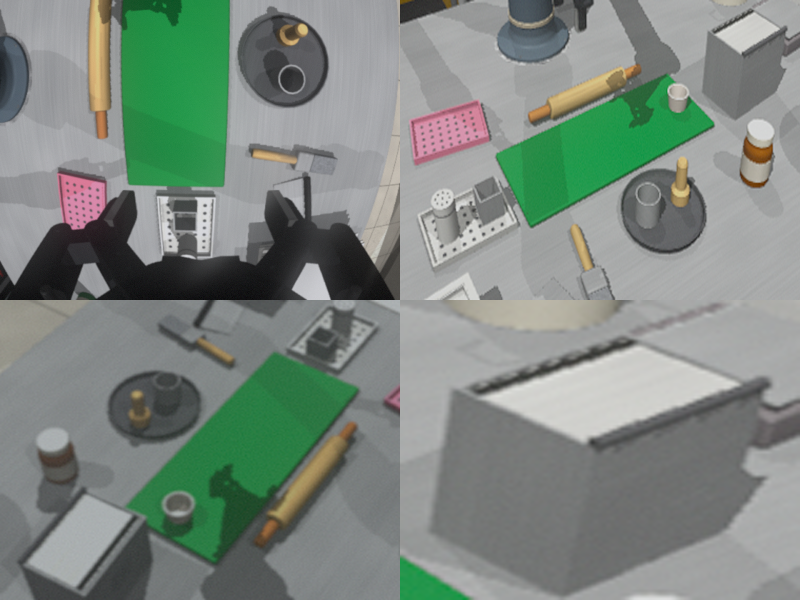

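All four pieces stand upright in their containers (pan: ring and tamper; tray: shaker and square), and the flap is level and shut. The arm is clear of everything, so I'm handing in.

```bash
python3 -c "
from rig import env
print(env.job_done())"
```

```text
the job is handed in; nothing more can be done
None
```

Both kits are made up and the job was handed in at about 34 s. The round cutter and tamper stand about 83 mm apart in the round pan. The square cutter and shaker stand about 86 mm apart on the aluminium tray. The squashed cutter went in through the flap, and the pink tray was left alone.

- **Last pictures:** the wrist, scene and side views show all four pieces upright inside the rims, the flap level and shut, and the gripper high and clear of everything. These last checks were by eye; I did not re-measure the final positions or the flap angle.
- **Scrap cutter:** it was seen past the flap's free edge, low in the box, before the flap closed. Its depth was not measured.
- **Square cutter:** it was set down about 8 mm off its planned spot, by arm pose. That is about 48 mm from the tray centre in y, against a limit of 61 mm.
- **Tamper:** the first grasp was about 12 mm off because the arm drifted on the way down. I opened the gripper, saw the tamper still standing, corrected and gripped again.

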